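# Clear the check weight off the packing-room scale and weigh the green-lidded jar

## Task

The brass check weight has been left on the pan of the scale. Clear it away first: stand it upright in the red tray. Then set the green-lidded jar upright on the scale pan, inside the printed circle, and let go; set both down gently rather than dropping them.

Things in the scene. Friction and masses are not known exactly. Their poses are not given: they have to be found in the camera images.
- weight_center (a point): Brass check weight, 0.5 kg, loose: an upright cylinder 44 mm across and 44 mm tall, topped by a neck and a small knob 28 mm across; 64 mm tall in all. It starts upright near the middle of the scale pan. The point is on its axis, 32 mm above its underside (half-way up, on the cylinder); z points up.
- jar_center (a point): Closed white jar with green lid and label, loose: 58 mm across, 80 mm tall, 0.2 to 0.45 kg. It stands in a low steel tray (floor 4, rim 12 mm above the table) on either side of the scale, in a row of three equal jars roughly along world x, 95 mm apart, in any place; the others have yellow and blue lids. The point is on its axis, 40 mm above its underside; z points up.
- pan (a point): Bench scale, fixed and rigid (its pan does not sink): white body 190 x 165 mm, flat metal pan 150 x 155 mm whose top is 55 mm above the table. A black circle 104 mm in inside diameter is printed on the middle of the pan. The point is the centre of that circle, on the pan's top face; z points up.
- red_tray_in (a point): Shallow red plastic tray, open at the top, fixed to the table, on the other side of the scale from the jars: 160 mm (its x) by 140 mm (its y) outside, 15 mm high, walls 4 mm thick. The point is the centre of its inner floor, about 4 mm above the table; z points up.

How it is judged:
By the outcome, as a careful person would: the job done as asked, in the order asked, and still so for the second after the job is handed in, with the robot touching nothing.
It also fails if it takes over 58 s, if anything falls off the work surface, if the arm or the gripper's body presses on something with over 40 N, if the wrist force passes 120 N, or if a joint passes its speed limit or range.

## Robot

A 7-joint arm with a two-finger parallel gripper is mounted at the origin on the work surface. World frame = base frame: x ahead of the robot, y to its left, z up, the work surface at z = 0. Lengths are in m, angles in rad, forces in N, time in s.
With the tool pointing down it reaches from about 0.4 to 0.875 m from the base axis. Payload 4.4 kg.
Tool frame: the origin (TCP) lies at the very end of the fingers, on their centre line; the grasp point (between the pads) lies 19 mm behind it (arm.tcp_to_grasp is the distance from the TCP to the grasp point, in m); y points along the fingers, x is the direction in which the jaws open and shut, and the axes are right-handed (so a half turn about y gives the same grasp; the last joint's range is limited). The gripper opens to 85 mm and grips with 20 to 120 N. Pads are 22 mm wide; open, the fingers measure 114 mm over their backs; the gripper's body (76 mm by 85 mm) begins 54 mm behind the grasp point. The pads swing forward as they close: fully open they stand 13 mm farther back than shut.
Start: joints at [-1.415, 0.628, 0.038, 1.517, -0.027, 0.996, -0.02], TCP at [0.143, 0.634, 0.231] pointing down, gripper open.
Joint ranges: [-3.06, 3.06], [-0.37, 2.12], [-1.25, 1.32], [0.18, 2.47], [-1.1, 4.24], [0.23, 1.98], [-2.94, 2.94]. Speed limits (rad/s): [2.57, 2.57, 3.14, 3.14, 3.14, 3.14, 3.14].

## Interface

Orientations are given as a unit quaternion [x, y, z, w].
In Python, from bench import arm gives the robot as it stands.
- The arm moves only by the shell command python3 -m pendant 'ROWS' [OPENING] [FORCE]. ROWS is JSON, a list of rows, each a list of 2 entries, a list of its own where there are three numbers: the shift along the tool's x, y, z in m, then the turn, a rotation vector about the tool's x, y, z in rad. In form: [[[dx, dy, dz], [wx, wy, wz]], ...]. A call has 1 to 8 rows; each row is the pose to reach, as a shift and turn from the pose measured when the call began, along the tool's axes at that moment; what a row does not reach only later rows make up. A row lasts 1/8 s, in which the tool goes at most 62.5 mm and 10.7 degrees, less where a joint would pass 70% of its speed; a pose out of reach is approached as far as the arm can. A call with a gripper value outside its range is refused whole. OPENING is the opening, from 0 (shut) to 1 (fully open), set as the call begins (- or left out, the last holds). The fingers move at their own pace and stop on an object; FORCE is the grip in N (left out, the last holds). Time passes only in rows, so rows that repeat a pose let the fingers close. It gives the time, the measured TCP pose, the force and the opening at its end, in the units of the state.
- arm.read_state(): the state, without advancing time (a new reading comes with each control period).
- arm.get_image(name): name is "scene" or "top" or "wrist"; returns the picture (384x512x3 uint8, red, green, blue); there is no depth.
- arm.camera_params(name): a dict with "fx", "fy", "cx", "cy" (pixels), "R" (3x3) and "t" (3): a world point X has camera coordinates R X + t; the wrist camera has in their place "hand_eye" (4x4, takes a point from camera to tool coordinates, whose origin is the TCP and whose axes are the tool frame's). Camera axes: x right, y down, z forward; pixel columns grow to the right and rows downward; lengths in m; the calibration is good to about 2 mm. A picture is of the moment at which its call begins: read the wrist's pose just before it. camera_params takes no time and is no camera call.
- arm.close_job(): hands the job in, once; it reports no verdict.
The state is a dict: "t": time; "joints": joint angles; "qvel": joint speeds; "effort": joint torques, N m; "ee_pos": TCP position; "tcp_rot": TCP orientation; "ft_force": force on the tool from outside, world axes, zero at the start; "moment": the same for the moment, N m; "gripper_width": finger opening in m.
Only numpy, scipy, OpenCV 4.12 (cv2) and the standard library are available. Lean on these libraries where they do the work, as an engineer would, in place of code of your own. Each camera call takes 0.05 s, during which the arm holds its last target. There are 200 camera calls.

## Working session

There is one attempt and no reset: what is moved stays moved. The work goes in short steps, Python scripts to look and compute and a shell command to move; the robot and the scene stay as the last step left them, time stands still between calls to the robot, and variables do not carry over. Pictures are saved under pics/ and viewed, about 8 in all and at most 12, crops included, and the job is handed in when it is done.

```bash
mkdir -p pics
python3 - <<'E'
from bench import arm
import cv2,numpy as np
s=arm.read_state();print({k:np.round(v,3).tolist() for k,v in s.items()})
ims=[]
for n in("scene","top"):
    im=arm.get_image(n);cv2.imwrite(f"pics/{n}0.png",im[...,::-1])
    p=arm.camera_params(n);print(n,{k:np.round(v,4).tolist() for k,v in p.items()})
print(np.round(arm.camera_params("wrist")["hand_eye"],4).tolist(),arm.tcp_to_grasp)
E
```

```text
{'t': 0.0, 'joints': [-1.415, 0.629, 0.038, 1.518, -0.027, 0.996, -0.02], 'qvel': [-0.002, 0.002, -0.001, 0.002, -0.0, -0.0, -0.002], 'effort': [-0.0, -56.338, 1.226, -19.344, 0.011, 0.01, 0.0], 'ee_pos': [0.143, 0.633, 0.23], 'tcp_rot': [0.553, 0.441, -0.442, -0.552], 'ft_force': [-1.491, 0.773, 0.528], 'moment': [0.001, 0.016, -0.029], 'gripper_width': 0.085}
scene {'fx': 399.4947, 'fy': 399.4947, 'cx': 252.3908, 'cy': 191.9308, 'R': [[-0.365, 0.9309, -0.0158], [0.5233, 0.1911, -0.8305], [-0.7701, -0.3113, -0.5568]], 't': [0.2045, -0.2032, 1.2212]}
top {'fx': 464.2994, 'fy': 464.2994, 'cx': 255.2569, 'cy': 181.2636, 'R': [[0.1268, -0.9919, 0.0011], [-0.9692, -0.1241, -0.2129], [0.2113, 0.026, -0.9771]], 't': [-0.0724, 0.5117, 0.9903]}
[[1.0, 0.0007, -0.0004, 0.0002], [0.0006, -0.2884, 0.9575, -0.1412], [0.0006, -0.9575, -0.2884, 0.0726], [0.0, 0.0, 0.0, 1.0]] 0.0187
```

View pics/top0.png

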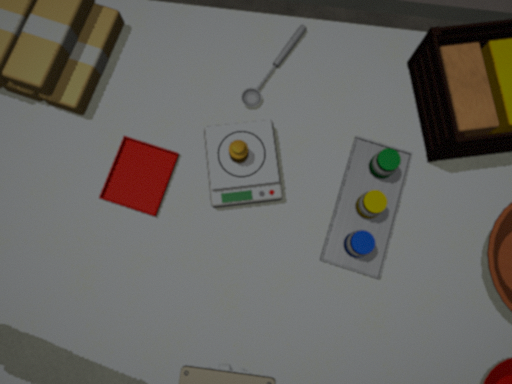

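View pics/scene0.png

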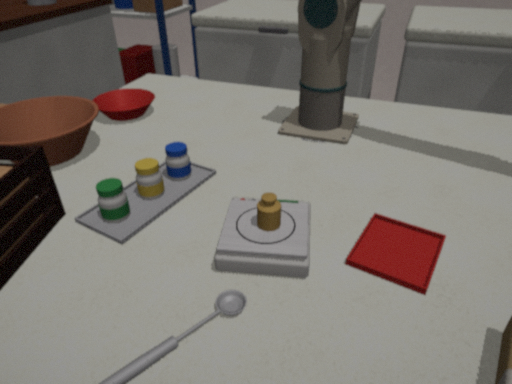

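The top view shows the weight at about (238,150) on the pan, the green jar farthest from the robot at (387,162), and the red tray at (140,176) on the left (+y). The scene view agrees. Next I locate them by colour.

```bash
cat > h.py <<'E'
from bench import arm
import cv2,numpy as np
from scipy.spatial.transform import Rotation as Ro
def cam(n,s=None):
    p=arm.camera_params(n)
    K=np.array([[p["fx"],0,p["cx"]],[0,p["fy"],p["cy"]],[0,0,1]])
    if n=="wrist":
        H=np.array(p["hand_eye"]);T=np.eye(4);T[:3,:3]=Ro.from_quat(s["tcp_rot"]).as_matrix();T[:3,3]=s["ee_pos"]
        W=T@H; return K,W[:3,:3].T,-W[:3,:3].T@W[:3,3]
    return K,np.array(p["R"]),np.array(p["t"])
def ray(c,uv,z):
    K,R,t=c;d=R.T@np.linalg.inv(K)@[uv[0],uv[1],1];o=-R.T@t
    return o+d*(z-o[2])/d[2]
def proj(c,X):
    K,R,t=c;q=K@(R@np.array(X)+t);return q[:2]/q[2]
def blob(im,lo,hi,roi=None):
    h=cv2.cvtColor(im,cv2.COLOR_RGB2HSV);m=cv2.inRange(h,np.array(lo),np.array(hi))
    if roi:
        x0,y0,x1,y1=roi;k=np.zeros_like(m);k[y0:y1,x0:x1]=255;m&=k
    cs,_=cv2.findContours(m,cv2.RETR_EXTERNAL,cv2.CHAIN_APPROX_NONE)
    return max(cs,key=cv2.contourArea)
def cen(c):
    m=cv2.moments(c);return np.array([m["m10"],m["m01"]])/m["m00"]
def st():
    s=arm.read_state();R=Ro.from_quat(s["tcp_rot"]).as_matrix()
    return s,R
def togo(P,phi=None):
    "shift in tool axes from here to TCP at P, and turn to point down with jaw axis at angle phi (deg, from world x)"
    s,R=st();P=np.array(P);print("shift",np.round(R.T@(P-s["ee_pos"]),4),"pos",np.round(s["ee_pos"],4))
    if phi is not None:
        best=None
        for a in(phi,phi+180):
            a=np.radians(a);x=np.array([np.cos(a),np.sin(a),0]);y=np.array([0,0,-1.]);D=np.c_[x,y,np.cross(x,y)]
            w=Ro.from_matrix(R.T@D).as_rotvec();print("turn",np.round(w,3))
    print("R",np.round(R,3).tolist(),"w",round(s["gripper_width"],4),"F",np.round(s["ft_force"],1),"t",s["t"],"j7",np.round(s["joints"],2))
E
python3 - <<'E'
from h import *
im=cv2.imread("pics/top0.png")[...,::-1].copy();c=cam("top")
g=blob(im,(55,100,40),(85,255,255),(340,130,420,190));(u,r)=cv2.minEnclosingCircle(g);print("green lid",u,r,ray(c,cen(g),.084))
r=blob(im,(0,150,60),(8,255,255),(90,120,200,230));b=cv2.minAreaRect(r);print("red",b,ray(c,b[0],.012));print([np.round(ray(c,q,.015),3) for q in cv2.boxPoints(b)])
w=blob(im,(10,100,60),(28,255,255),(215,125,270,180));print("brass",cen(w),cv2.boundingRect(w),ray(c,cen(w),.055+.04))
k=blob(im,(0,0,0),(180,255,110),(212,128,272,180));e=cv2.fitEllipse(k);print("circle",e,ray(c,e[0],.055))
y=blob(im,(24,150,60),(32,255,255),(345,175,400,225));print("yellow",ray(c,cen(y),.084))
s2=cv2.imread("pics/scene0.png")[...,::-1].copy();d=cam("scene")
g=blob(s2,(55,100,40),(85,255,255),(80,160,140,230));print("scene lid",ray(d,cen(g),.080))
w=blob(s2,(10,100,40),(28,255,255),(240,180,300,240));print("scene brass",cen(w),cv2.boundingRect(w),ray(d,cen(w),.055+.03))
k=blob(s2,(0,0,0),(180,255,110),(225,200,300,245));e=cv2.fitEllipse(k);print("circle",e,ray(d,e[0],.055))
togo([.6,0,.3],0)
E
```

```text
green lid (388.20587158203125, 159.2058868408203) 11.441627502441406 [ 0.59742937 -0.29309953  0.084     ]
red ((138.92465209960938, 175.53424072265625), (58.52056884765625, 68.00089263916016), 20.556045532226562) [0.50494782 0.26751877 0.012     ]
[array([0.442, 0.348, 0.015]), array([0.602, 0.322, 0.015]), array([0.568, 0.184, 0.015]), array([0.411, 0.214, 0.015])]
brass [237.87826641 149.29955386] (229, 140, 19, 19) [0.57451531 0.03909776 0.095     ]
circle ((241.04930114746094, 153.54660034179688), (47.13264846801758, 48.70420455932617), 78.17037963867188) [0.57681512 0.03354271 0.055     ]
yellow [ 0.49888271 -0.26963432  0.084     ]
scene lid [ 0.60403982 -0.29054648  0.08      ]
scene brass [268.52591463 212.1140752 ] (258, 193, 22, 37) [0.57808365 0.03944409 0.085     ]
circle ((267.2767639160156, 219.0884246826172), (22.612829208374023, 29.714311599731445), 85.41390228271484) [0.56150025 0.03130895 0.055     ]
shift [-0.5175 -0.0686 -0.5853] pos [0.1428 0.6335 0.2305]
turn [ 1.000e-03  1.349e+00 -1.000e-03]
turn [-2.000e-03 -1.793e+00 -1.000e-03]
R [[0.22, -0.0, -0.975], [0.975, -0.002, 0.22], [-0.002, -1.0, -0.0]] w 0.0853 F [-0.5 -0.7  0.3] t 0.1 j7 [-1.41  0.63  0.04  1.52 -0.03  1.   -0.02]
```

```bash
python3 -m pendant '[[[-0.03,0,-0.035],[0,0,0]],[[-0.06,0,-0.07],[0,0,0]],[[-0.09,0,-0.104],[0,0,0]],[[-0.12,0,-0.138],[0,0,0]],[[-0.15,0,-0.172],[0,0,0]],[[-0.18,0,-0.206],[0,0,0]],[[-0.21,0,-0.24],[0,0,0]],[[-0.242,0,-0.277],[0,0,0]]]' 1 40
python3 -m pendant '[[[-0.03,0,-0.035],[0,0,0]],[[-0.06,0,-0.07],[0,0,0]],[[-0.09,0,-0.104],[0,0,0]],[[-0.12,0,-0.138],[0,0,0]],[[-0.15,0,-0.172],[0,0,0]],[[-0.18,0,-0.206],[0,0,0]],[[-0.21,0,-0.24],[0,0,0]],[[-0.23,0,-0.265],[0,0,0]]]'
python3 - <<'E'
from h import *
togo([.577,.039,.23],77.3)
s,R=st();im=arm.get_image("wrist");cv2.imwrite("pics/w1.png",im[...,::-1]);c=cam("wrist",s)
for p in([.577,.039,.119],[.577,.034,.055]):print(proj(c,p))
E
```

```text
t: 1.1
ee_pos: [0.3603, 0.3354, 0.2307]
tcp_rot: [0.552, 0.441, -0.442, -0.552]
ft_force: [0.5, 0.6, 0.6]
gripper_width: 0.0854
t: 2.1
ee_pos: [0.5691, 0.0504, 0.2308]
tcp_rot: [0.553, 0.44, -0.442, -0.552]
ft_force: [-0.1, 0.4, -0.1]
gripper_width: 0.0854
shift [-0.0094  0.0008 -0.0102] pos [0.5691 0.0504 0.2308]
turn [-0.    -0.002 -0.003]
turn [ 4.00e-03  3.14e+00 -1.00e-03]
R [[0.221, -0.001, -0.975], [0.975, -0.003, 0.221], [-0.003, -1.0, 0.0]] w 0.0854 F [-0.1  0.4 -0.1] t 2.1 j7 [-0.2   0.52  0.09  1.74 -0.05  0.89  1.26]
[245.48360388 198.15773898]
[242.95146063 179.34953051]
```

View pics/w1.png

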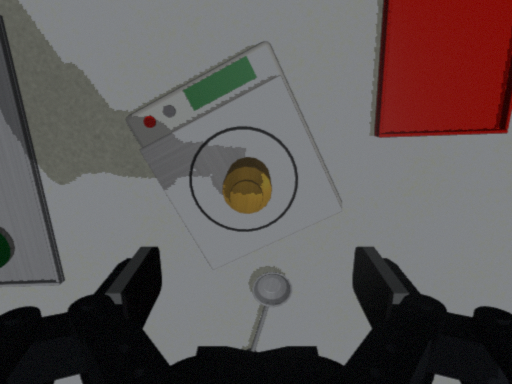

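The wrist view has the ring at (244,179), where I predicted it, and the weight centred near (247,186). I'll use the silhouette edges to refine its position.

Run:
```python
from h import *
s,R=st();c=cam("wrist",s);im=cv2.imread("pics/w1.png")[...,::-1].copy()
w=blob(im,(8,90,20),(30,255,255),(200,140,300,240));x,y,W,H=cv2.boundingRect(w);print(x,y,W,H)
z=R[:,2]
a=ray(c,(x+W/2,y),.055)-.022*z; b=ray(c,(x+W/2,y+H),.099)+.022*z
l=ray(c,(x,y+H/2),.099);r=ray(c,(x+W,y+H/2),.099);print(a,b,"width",np.linalg.norm(l-r),(l+r)/2)
k=blob(im,(0,0,0),(180,90,75),(182,120,306,236));e=cv2.fitEllipse(k);print("circle",e,ray(c,e[0],.055))
P=(a+b)/2;print(P);togo([P[0],P[1],.064])
```

```text
222 158 50 56
[0.58141817 0.03313779 0.05507404] [0.57962844 0.03474887 0.09892596] width 0.043446481805725815 [0.57577248 0.03584913 0.099     ]
circle ((243.0281219482422, 178.51031494140625), (103.77181243896484, 107.91321563720703), 101.75485229492188) [0.57937434 0.02935082 0.055     ]
[0.58052331 0.03394333 0.077     ]
shift [-0.009   0.1669 -0.0107] pos [0.5718 0.0461 0.2309]
R [[0.226, 0.002, -0.974], [0.974, -0.006, 0.226], [-0.005, -1.0, -0.003]] w 0.0858 F [ 3.5 -2.8  0.2] t 2.15 j7 [-0.19  0.52  0.09  1.74 -0.05  0.88  1.26]
```

```bash
python3 -m pendant '[[[-0.006,0.02,-0.007],[0,0,0]],[[-0.006,0.05,-0.007],[0,0,0]],[[-0.006,0.075,-0.007],[0,0,0]],[[-0.006,0.1,-0.007],[0,0,0]],[[-0.006,0.12,-0.007],[0,0,0]],[[-0.006,0.12,-0.007],[0,0,0]]]' 1 40
python3 - <<'E'
from h import *
togo([.577,.0385,.064],77.3)
E
```

```text
t: 2.9
ee_pos: [0.5759, 0.038, 0.1093]
tcp_rot: [0.555, 0.438, -0.442, -0.552]
ft_force: [0.6, -1.2, 0.7]
gripper_width: 0.0852
shift [ 0.001   0.0453 -0.001 ] pos [0.5759 0.038  0.1093]
turn [-0.001 -0.006 -0.006]
turn [ 1.000e-02  3.136e+00 -1.000e-03]
R [[0.225, -0.002, -0.974], [0.974, -0.006, 0.225], [-0.006, -1.0, 0.001]] w 0.0852 F [ 0.6 -1.2  0.7] t 2.9 j7 [-0.16  0.69  0.07  1.83 -0.07  0.63  1.29]
```

```bash
python3 -m pendant '[[[0.001,0.015,-0.001],[0,-0.006,-0.006]],[[0.001,0.03,-0.001],[0,-0.006,-0.006]],[[0.001,0.044,-0.001],[0,-0.006,-0.006]],[[0.001,0.044,-0.001],[0,-0.006,-0.006]]]'
python3 -m pendant '[[[0,0,0],[0,0,0]],[[0,0,0],[0,0,0]],[[0,0,0],[0,0,0]],[[0,0,0],[0,0,0]],[[0,0,0],[0,0,0]],[[0,0,0],[0,0,0]],[[0,0,0],[0,0,0]],[[0,0,0],[0,0,0]]]' 0 40
python3 - <<'E'
from h import *
togo([.577,.0385,.15],77.3)
im=arm.get_image("scene");cv2.imwrite("pics/s1.png",cv2.resize(im[100:300,150:460],None,fx=2,fy=2)[...,::-1])
E
```

```text
t: 3.4
ee_pos: [0.576, 0.0384, 0.0639]
tcp_rot: [-0.552, -0.441, 0.443, 0.553]
ft_force: [0.2, -0.4, 0.8]
gripper_width: 0.0854
t: 4.4
ee_pos: [0.5765, 0.0388, 0.0646]
tcp_rot: [-0.552, -0.441, 0.442, 0.553]
ft_force: [-1.2, 2.0, 5.8]
gripper_width: 0.0429
shift [-0.0002 -0.0854 -0.0004] pos [0.5765 0.0388 0.0646]
turn [-0.002  0.    -0.   ]
turn [-1.000e-03 -3.141e+00  3.000e-03]
R [[0.219, -0.002, -0.976], [0.976, 0.0, 0.219], [-0.0, -1.0, 0.002]] w 0.0429 F [-1.2  2.   5.8] t 4.4 j7 [-0.15  0.76  0.06  1.85 -0.07  0.54  1.3 ]
```

View pics/s1.png

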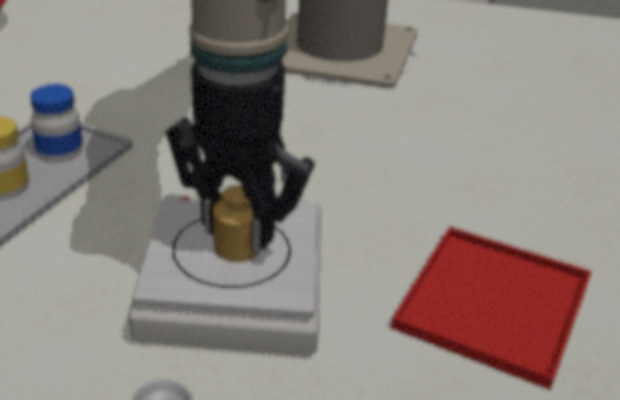

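```bash
python3 -m pendant '[[[0,-0.01,0],[0,0,0]],[[0,-0.03,0],[0,0,0]],[[0,-0.055,0],[0,0,0]],[[0.02,-0.08,0.011],[0,0,0]],[[0.045,-0.08,0.026],[0,0,0]],[[0.075,-0.08,0.043],[0,0,0]],[[0.105,-0.08,0.06],[0,0,0]],[[0.135,-0.08,0.077],[0,0,0]]]' 0 60
python3 -m pendant '[[[0.025,0,0.014],[0,0,0]],[[0.045,0,0.026],[0,0,0]],[[0.06,0,0.034],[0,0,0]],[[0.07,0.01,0.04],[0,0,0]],[[0.07,0.03,0.04],[0,0,0]],[[0.07,0.05,0.04],[0,0,0]],[[0.07,0.05,0.04],[0,0,0]]]'
python3 - <<'E'
from h import *
togo([.506,.267,.0136],77.3)
im=arm.get_image("wrist");cv2.imwrite("pics/w2.png",im[...,::-1])
E
```

```text
t: 5.45
ee_pos: [0.5301, 0.1879, 0.1444]
tcp_rot: [-0.552, -0.441, 0.443, 0.553]
ft_force: [0.3, 0.6, -5.7]
gripper_width: 0.0423
t: 6.32
ee_pos: [0.505, 0.2634, 0.0925]
tcp_rot: [-0.552, -0.439, 0.444, 0.553]
ft_force: [0.0, -0.4, -4.8]
gripper_width: 0.0426
shift [ 0.0042  0.0788 -0.0007] pos [0.505  0.2634 0.0925]
turn [-0.006 -0.001 -0.005]
turn [ 0.008  3.141 -0.01 ]
R [[0.221, -0.007, -0.975], [0.975, -0.004, 0.221], [-0.005, -1.0, 0.006]] w 0.0426 F [ 0.  -0.4 -4.8] t 6.325 j7 [-0.59  0.71  0.09  1.86 -0.11  0.59  0.92]
```

View pics/w2.png

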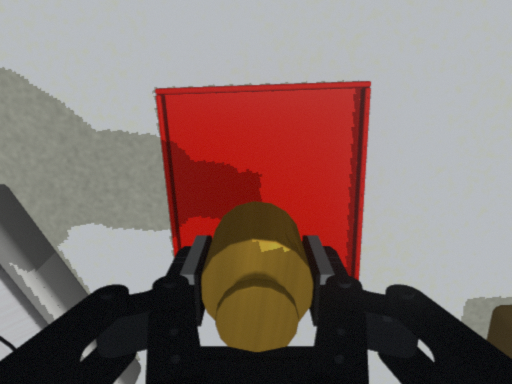

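The weight hangs upright in the jaws, centred across the tray (walls at columns 160 and 370). Lowering it now.

```bash
python3 -m pendant '[[[0.004,0.02,0],[-0.006,0,-0.005]],[[0.004,0.04,0],[-0.006,0,-0.005]],[[0.004,0.058,0],[-0.006,0,-0.005]],[[0.004,0.068,0],[-0.006,0,-0.005]],[[0.004,0.072,0],[-0.006,0,-0.005]],[[0.004,0.074,0],[-0.006,0,-0.005]],[[0.004,0.074,0],[-0.006,0,-0.005]],[[0.004,0.074,0],[-0.006,0,-0.005]]]'
python3 -c "
from h import *
togo([.506,.267,.0136],77.3)"
```

```text
t: 7.38
ee_pos: [0.5066, 0.2678, 0.02]
tcp_rot: [0.553, 0.442, -0.44, -0.552]
ft_force: [0.3, 0.2, -4.5]
gripper_width: 0.0421
shift [-0.0009  0.0064  0.0005] pos [0.5066 0.2678 0.02  ]
turn [ 0.002 -0.001  0.002]
turn [-3.000e-03  3.141e+00  3.000e-03]
R [[0.221, 0.002, -0.975], [0.975, 0.002, 0.221], [0.002, -1.0, -0.002]] w 0.0421 F [ 0.3  0.2 -4.5] t 7.375 j7 [-0.58  0.83  0.07  1.88 -0.12  0.43  0.92]
```

```bash
python3 -m pendant '[[[0,0.002,0],[0.002,0,0.002]],[[0,0.003,0],[0.002,0,0.002]],[[0,0.004,0],[0.002,0,0.002]],[[0,0.005,0],[0.002,0,0.002]],[[0,0.005,0],[0.002,0,0.002]]]'
python3 -c "
from h import *
togo([.506,.267,.0136],77.3)"
```

```text
t: 8.0
ee_pos: [0.5066, 0.2677, 0.0149]
tcp_rot: [-0.552, -0.441, 0.441, 0.552]
ft_force: [0.7, -0.3, -3.7]
gripper_width: 0.0426
shift [-0.0008  0.0013  0.0004] pos [0.5066 0.2677 0.0149]
turn [-0.    -0.001 -0.   ]
turn [ 0.     3.141 -0.   ]
R [[0.221, -0.0, -0.975], [0.975, -0.0, 0.221], [-0.0, -1.0, 0.0]] w 0.0426 F [ 0.7 -0.3 -3.7] t 8.0 j7 [-0.58  0.83  0.07  1.88 -0.12  0.43  0.93]
```

```bash
python3 -m pendant '[[[0,0.001,0],[0,0,0]],[[0,0.0015,0],[0,0,0]],[[0,0.002,0],[0,0,0]],[[0,0.002,0],[0,0,0]]]'
```

```text
t: 8.5
ee_pos: [0.5067, 0.2678, 0.0138]
tcp_rot: [-0.552, -0.441, 0.441, 0.552]
ft_force: [-2.9, -1.4, 6.0]
gripper_width: 0.0425
```

```bash
python3 -m pendant '[[[0,0,0],[0,0,0]],[[0,0,0],[0,0,0]],[[0,0,0],[0,0,0]],[[0,0,0],[0,0,0]],[[0,0,0],[0,0,0]],[[0,0,0],[0,0,0]]]' 0.8
python3 -m pendant '[[[0,-0.02,0],[0,0,0]],[[0,-0.05,0],[0,0,0]],[[0,-0.09,0],[0,0,0]],[[0,-0.14,0],[0,0,0]],[[0,-0.185,0],[0,0,0]],[[0,-0.185,0],[0,0,0]],[[0,-0.185,0],[0,0,0]]]' 1
python3 - <<'E'
from h import *
togo([.6,-.292,.2],77.3)
im=arm.get_image("wrist");cv2.imwrite("pics/w3.png",im[...,::-1])
E
```

```text
t: 9.25
ee_pos: [0.5067, 0.2678, 0.0137]
tcp_rot: [0.552, 0.441, -0.441, -0.552]
ft_force: [-0.1, 0.2, -0.2]
gripper_width: 0.0685
t: 10.12
ee_pos: [0.5063, 0.2676, 0.1993]
tcp_rot: [-0.552, -0.442, 0.441, 0.552]
ft_force: [-0.2, 0.3, 0.5]
gripper_width: 0.0854
shift [-0.5251 -0.0009 -0.215 ] pos [0.5063 0.2676 0.1993]
turn [ 0.    -0.001  0.001]
turn [-1.000e-03  3.141e+00  0.000e+00]
R [[0.221, 0.0, -0.975], [0.975, 0.0, 0.221], [0.001, -1.0, -0.0]] w 0.0854 F [-0.2  0.3  0.5] t 10.125 j7 [-0.61  0.56  0.12  1.78 -0.09  0.81  0.9 ]
```

View pics/w3.png

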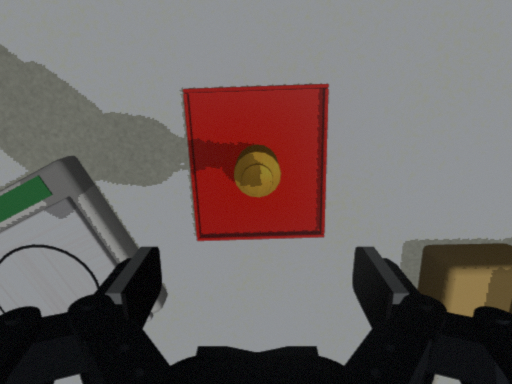

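The weight stands upright mid-tray at (257,173). Moving to the jar.

```bash
python3 -m pendant '[[[-0.025,0,-0.01],[0,0,0]],[[-0.06,0,-0.025],[0,0,0]],[[-0.1,0,-0.041],[0,0,0]],[[-0.145,0,-0.059],[0,0,0]],[[-0.19,0,-0.078],[0,0,0]],[[-0.235,0,-0.096],[0,0,0]],[[-0.28,0,-0.115],[0,0,0]],[[-0.32,0,-0.131],[0,0,0]]]'
python3 -m pendant '[[[-0.04,0,-0.016],[0,0,0]],[[-0.08,0,-0.033],[0,0,0]],[[-0.12,0,-0.049],[0,0,0]],[[-0.16,0,-0.066],[0,0,0]],[[-0.19,0,-0.078],[0,0,0]],[[-0.202,0,-0.083],[0,0,0]],[[-0.202,0,-0.083],[0,0,0]],[[-0.202,0,-0.083],[0,0,0]]]'
python3 - <<'E'
from h import *
s,R=st();im=arm.get_image("wrist");c=cam("wrist",s);cv2.imwrite("pics/w4.png",im[...,::-1])
print(proj(c,[.6,-.292,.084]))
u,v=proj(c,[.6,-.292,.084]).astype(int)
g=blob(im,(50,90,30),(90,255,255),(u-70,v-70,u+70,v+50));e=cv2.minEnclosingCircle(g);print(e,cv2.boundingRect(g),ray(c,e[0],.084))
togo([.6,-.292,.033],77.3)
E
```

```text
t: 11.18
ee_pos: [0.5622, -0.0756, 0.197]
tcp_rot: [-0.552, -0.44, 0.442, 0.553]
ft_force: [0.6, 0.2, -0.5]
gripper_width: 0.0851
t: 12.18
ee_pos: [0.5984, -0.2885, 0.1965]
tcp_rot: [-0.551, -0.441, 0.443, 0.554]
ft_force: [0.6, 0.3, 0.0]
gripper_width: 0.0857
[252.82972111 189.21196023]
((250.4287109375, 188.1241455078125), 31.328466415405273) (220, 157, 62, 62) [ 0.59868184 -0.2936907   0.084     ]
shift [-0.0031  0.1637 -0.0029] pos [ 0.5986 -0.2886  0.1967]
turn [-0.005  0.001  0.   ]
turn [ 0.    -3.141  0.007]
R [[0.219, -0.005, -0.976], [0.976, 0.001, 0.219], [0.0, -1.0, 0.005]] w 0.0851 F [ 0.4 -0.6 -0.3] t 12.225 j7 [ 0.35  0.69  0.1   1.51 -0.08  0.96  1.82]
```

View pics/w4.png

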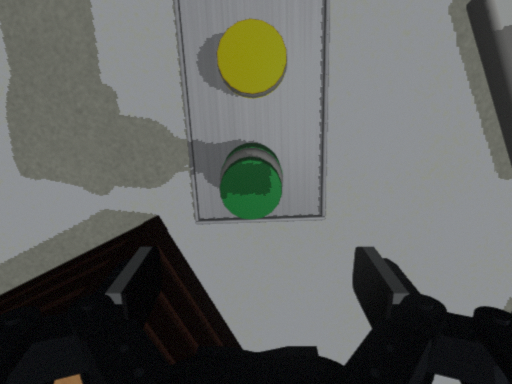

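The lid is at (251,188), and a dark basket has a corner near (157,218), close to where the left finger will go. I'll triangulate that corner before descending.

Run:
```python
from h import *
s,R=st();c=cam("wrist",s);t=cam("top")
im=cv2.imread("pics/top0.png");cv2.imwrite("pics/c.png",np.hstack([cv2.resize(im[120:180,370:450],None,fx=5,fy=5,interpolation=2),cv2.resize(cv2.imread("pics/scene0.png")[130:290,0:160],(400,300))]))
for z in(0,.04,.08,.1,.12,.15):
    p=ray(c,(157,218),z);print(z,np.round(p,3),"top px",np.round(proj(t,p)),"rel jar in tool",np.round(R.T@(p-[.5985,-.2935,z]),3))
```

```text
0 [ 0.633 -0.409  0.   ] top px [428. 160.] rel jar in tool [-0.105 -0.    -0.059]
0.04 [ 0.621 -0.393  0.04 ] top px [427. 160.] rel jar in tool [-0.092 -0.    -0.044]
0.08 [ 0.608 -0.377  0.08 ] top px [426. 160.] rel jar in tool [-0.079 -0.    -0.028]
0.1 [ 0.602 -0.369  0.1  ] top px [425. 159.] rel jar in tool [-0.073 -0.    -0.02 ]
0.12 [ 0.596 -0.361  0.12 ] top px [425. 159.] rel jar in tool [-0.066 -0.    -0.012]
0.15 [ 0.587 -0.349  0.15 ] top px [424. 159.] rel jar in tool [-0.056 -0.    -0.001]
```

View pics/c.png

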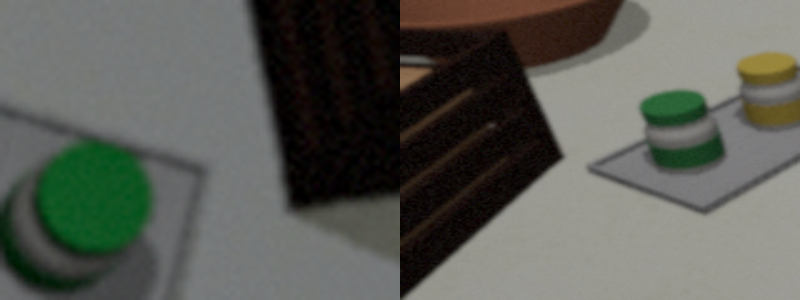

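Run:
```python
from h import *
d=cam("scene");t=cam("top")
print("want bottom (65,213) top (42,149)")
for z in(0,.03,.06,.09,.12,.15):print(z,np.round(proj(d,[.633,-.409,z])),np.round(proj(t,[.633,-.409,z])),"scene ray bottom",np.round(ray(d,(65,213),z),3),"topcorner",np.round(ray(d,(42,149),z),3))
```

```text
want bottom (65,213) top (42,149)
0 [ 63. 215.] [428. 160.] scene ray bottom [ 0.626 -0.411  0.   ] topcorner [ 0.411 -0.692  0.   ]
0.03 [ 59. 204.] [432. 157.] scene ray bottom [ 0.655 -0.374  0.03 ] topcorner [ 0.453 -0.638  0.03 ]
0.06 [ 55. 192.] [437. 153.] scene ray bottom [ 0.684 -0.337  0.06 ] topcorner [ 0.494 -0.585  0.06 ]
0.09 [ 51. 180.] [443. 149.] scene ray bottom [ 0.713 -0.299  0.09 ] topcorner [ 0.535 -0.531  0.09 ]
0.12 [ 47. 167.] [448. 146.] scene ray bottom [ 0.742 -0.262  0.12 ] topcorner [ 0.577 -0.477  0.12 ]
0.15 [ 42. 154.] [454. 141.] scene ray bottom [ 0.77  -0.225  0.15 ] topcorner [ 0.618 -0.424  0.15 ]
```

Basket corner is about 10 cm sideways from the jar (tool x −105 mm, z −59 mm), so the fingers have room. Descending.

```bash
python3 -m pendant '[[[-0.005,0.02,-0.001],[-0.005,0,0]],[[-0.005,0.05,-0.001],[-0.005,0,0]],[[-0.005,0.08,-0.001],[-0.005,0,0]],[[-0.005,0.105,-0.001],[-0.005,0,0]],[[-0.005,0.125,-0.001],[-0.005,0,0]],[[-0.005,0.145,-0.001],[-0.005,0,0]],[[-0.005,0.165,-0.001],[-0.005,0,0]],[[-0.005,0.166,-0.001],[-0.005,0,0]]]'
python3 -c "
from h import *
togo([.5985,-.2935,.03],77.3)"
```

```text
t: 13.22
ee_pos: [0.5966, -0.2928, 0.0289]
tcp_rot: [-0.551, -0.442, 0.442, 0.553]
ft_force: [-0.5, -0.3, -1.1]
gripper_width: 0.085
shift [-0.0003 -0.0011 -0.002 ] pos [ 0.5966 -0.2928  0.0289]
turn [-0.003  0.001  0.001]
turn [ 2.000e-03 -3.141e+00  4.000e-03]
R [[0.219, -0.002, -0.976], [0.976, 0.002, 0.219], [0.001, -1.0, 0.003]] w 0.085 F [-0.5 -0.3 -1.1] t 13.225 j7 [ 0.37  0.9   0.07  1.61 -0.1   0.64  1.85]
```

```bash
python3 -m pendant '[[[0,0,-0.002],[0,0,0]],[[0,0,-0.002],[0,0,0]],[[0,0,-0.002],[0,0,0]],[[0,0,-0.002],[0,0,0]],[[0,0,-0.002],[0,0,0]],[[0,0,-0.002],[0,0,0]],[[0,0,-0.002],[0,0,0]]]' 0 40
python3 -m pendant '[[[0,-0.003,0],[0,0,0]],[[0,-0.01,0],[0,0,0]],[[0,-0.025,0],[0,0,0]],[[0,-0.05,0],[0,0,0]],[[0,-0.08,0],[0,0,0]],[[0,-0.11,0],[0,0,0]],[[0,-0.11,0],[0,0,0]],[[0,-0.11,0],[0,0,0]]]'
python3 - <<'E'
from h import *
togo([.5768,.0336,.14],77.3)
im=arm.get_image("scene");cv2.imwrite("pics/s2.png",cv2.resize(im[100:300,0:310],None,fx=2,fy=2)[...,::-1])
E
```

```text
t: 14.1
ee_pos: [0.5994, -0.2938, 0.0299]
tcp_rot: [-0.552, -0.442, 0.442, 0.552]
ft_force: [0.3, 0.1, 5.9]
gripper_width: 0.0568
t: 15.1
ee_pos: [0.5987, -0.2934, 0.1392]
tcp_rot: [-0.551, -0.442, 0.442, 0.553]
ft_force: [-0.5, -0.0, -3.4]
gripper_width: 0.0566
shift [ 0.3142 -0.0004  0.093 ] pos [ 0.5987 -0.2934  0.1392]
turn [-0.002  0.001  0.001]
turn [ 1.000e-03 -3.141e+00  3.000e-03]
R [[0.219, -0.002, -0.976], [0.976, 0.001, 0.219], [0.001, -1.0, 0.002]] w 0.0566 F [-0.5 -0.  -3.4] t 15.1 j7 [ 0.36  0.76  0.09  1.55 -0.09  0.84  1.84]
```

View pics/s2.png

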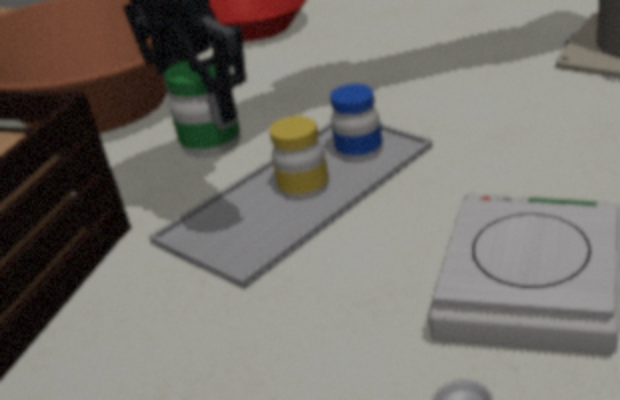

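The green jar is held upright and the neighbours are undisturbed. Carrying it to the pan.

```bash
python3 -m pendant '[[[0.02,0,0.006],[0,0,0]],[[0.05,0,0.015],[0,0,0]],[[0.085,0,0.025],[0,0,0]],[[0.12,0,0.036],[0,0,0]],[[0.16,0,0.047],[0,0,0]],[[0.2,0,0.059],[0,0,0]],[[0.235,0,0.07],[0,0,0]],[[0.265,0,0.078],[0,0,0]]]'
python3 -m pendant '[[[0.02,0,0.007],[0,0,0]],[[0.035,0,0.011],[0,0,0]],[[0.046,0,0.014],[0,0,0]],[[0.05,0.01,0.015],[0,0,0]],[[0.05,0.03,0.015],[0,0,0]],[[0.05,0.042,0.015],[0,0,0]],[[0.05,0.048,0.015],[0,0,0]],[[0.05,0.048,0.015],[0,0,0]]]'
python3 -c "
from h import *
togo([.5768,.0336,.081],77.3)"
```

```text
t: 16.15
ee_pos: [0.5786, -0.0138, 0.1381]
tcp_rot: [-0.549, -0.442, 0.443, 0.554]
ft_force: [1.7, -0.6, -3.1]
gripper_width: 0.0562
t: 17.15
ee_pos: [0.5744, 0.038, 0.0899]
tcp_rot: [-0.549, -0.441, 0.443, 0.554]
ft_force: [-0.7, -0.4, -3.9]
gripper_width: 0.0565
shift [-0.0038  0.0089 -0.0034] pos [0.5744 0.038  0.0899]
turn [-0.007  0.003  0.002]
turn [ 2.000e-03 -3.139e+00  1.100e-02]
R [[0.217, -0.006, -0.976], [0.976, 0.003, 0.217], [0.002, -1.0, 0.007]] w 0.0565 F [-0.7 -0.4 -3.9] t 17.15 j7 [-0.18  0.72  0.11  1.84 -0.14  0.59  1.37]
```

```bash
python3 -m pendant '[[[-0.003,0.001,-0.003],[-0.007,0.002,0.002]],[[-0.004,0.003,-0.003],[-0.007,0.002,0.002]],[[-0.004,0.005,-0.003],[-0.007,0.002,0.002]],[[-0.004,0.006,-0.003],[-0.007,0.002,0.002]],[[-0.004,0.007,-0.003],[-0.007,0.002,0.002]],[[-0.004,0.007,-0.003],[-0.007,0.002,0.002]]]'
python3 -c "
from h import *
togo([.5768,.0336,.081],77.3)"
```

```text
t: 17.9
ee_pos: [0.5764, 0.0336, 0.0828]
tcp_rot: [0.552, 0.442, -0.442, -0.552]
ft_force: [0.6, 0.5, -3.4]
gripper_width: 0.0563
shift [ 0.0001  0.0018 -0.0004] pos [0.5764 0.0336 0.0828]
turn [ 0.     0.001 -0.   ]
turn [-1.000e-03 -3.141e+00 -0.000e+00]
R [[0.219, -0.0, -0.976], [0.976, -0.0, 0.219], [-0.0, -1.0, -0.0]] w 0.0563 F [ 0.6  0.5 -3.4] t 17.9 j7 [-0.18  0.73  0.11  1.85 -0.14  0.57  1.37]
```

```bash
python3 -m pendant '[[[0,0.0005,0],[0,0,0]],[[0,0.001,0],[0,0,0]],[[0,0.0015,0],[0,0,0]],[[0,0.002,0],[0,0,0]],[[0,0.002,0],[0,0,0]]]'
```

```text
t: 18.52
ee_pos: [0.5764, 0.0336, 0.081]
tcp_rot: [0.552, 0.442, -0.442, -0.552]
ft_force: [-0.7, 0.5, -1.1]
gripper_width: 0.0566
```

```bash
python3 -m pendant '[[[0,0.0003,0],[0,0,0]],[[0,0.0006,0],[0,0,0]],[[0,0.0006,0],[0,0,0]]]'
```

```text
t: 18.9
ee_pos: [0.5765, 0.0335, 0.0809]
tcp_rot: [0.552, 0.442, -0.442, -0.552]
ft_force: [-1.8, -0.1, 5.3]
gripper_width: 0.0568
```

Contact (force changed from −3.4 to +5.3 N). I'll release and rise.

```bash
python3 -m pendant '[[[0,0,0],[0,0,0]],[[0,0,0],[0,0,0]],[[0,0,0],[0,0,0]],[[0,0,0],[0,0,0]],[[0,0,0],[0,0,0]],[[0,0,0],[0,0,0]]]' 1
python3 -m pendant '[[[0,-0.015,0],[0,0,0]],[[0,-0.04,0],[0,0,0]],[[0,-0.08,0],[0,0,0]],[[0,-0.12,0],[0,0,0]],[[0,-0.15,0.03],[0,0,0]],[[0,-0.16,0.06],[0,0,0]],[[0,-0.16,0.06],[0,0,0]],[[0,-0.16,0.06],[0,0,0]]]'
python3 - <<'E'
from h import *
s,R=st();im=arm.get_image("wrist");a=arm.get_image("scene");t=arm.get_image("top")
cv2.imwrite("pics/end.png",np.hstack([cv2.resize(im,(400,300)),cv2.resize(a[120:300,170:460],(400,300))])[...,::-1])
c=cam("wrist",s);g=blob(im,(50,90,30),(90,255,255),(170,100,340,330));e=cv2.minEnclosingCircle(g);print(e,ray(c,e[0],.135),s["gripper_width"],s["t"])
E
```

```text
t: 19.65
ee_pos: [0.5765, 0.0335, 0.0809]
tcp_rot: [0.552, 0.442, -0.442, -0.552]
ft_force: [-0.8, 0.5, 0.4]
gripper_width: 0.0858
t: 20.65
ee_pos: [0.5186, 0.0466, 0.2416]
tcp_rot: [0.553, 0.442, -0.441, -0.552]
ft_force: [0.4, 0.1, -0.2]
gripper_width: 0.086
((256.5555419921875, 252.44444274902344), 30.185752868652344) [0.57401926 0.03413866 0.135     ] 0.08599876700773827 20.65
```

View pics/end.png

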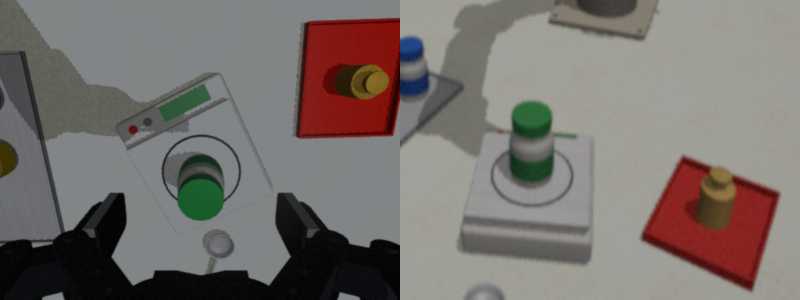

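```bash
python3 -c "
from bench import arm
print(arm.close_job())"
```

```text
the job is handed in; nothing more can be done
None
```

I moved the brass weight from the pan to the red tray first. I then set the green-lidded jar on the scale pan, let go and handed the job in at about 21 s.

- **Weight:** it stands upright near the middle of the red tray. I lowered it in millimetre steps until the wrist force showed contact, then released it. The wrist and scene pictures both show it upright.
- **Jar:** it stands upright on the pan, also lowered until contact before release. The last wrist image puts its axis at about (0.574, 0.034) and the circle's centre at about (0.577, 0.034). It is about 3 mm off centre, and about 23 mm is allowed.
- **Forces and contact:** wrist force readings stayed around 6 N. The open gripper is about 8 cm above the jar's lid and touches nothing.
- **Disagreements:** an early fit of the circle in the scene camera gave x = 0.5615 against 0.577 from the top and wrist cameras. I did not use the scene value. My first wrist estimate of the weight was about 5 mm off because the arm was still settling, and I corrected it before grasping.

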